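# Show the drive's label to the web camera

## Robot

A 6-joint arm with a two-finger parallel gripper is mounted at the origin on the work surface. World frame = base frame: x ahead of the robot, y to its left, z up, the work surface at z = 0. Lengths are in m, angles in rad, forces in N, time in s.
With the tool pointing down it reaches from about 0.325 to 0.75 m from the base axis. Payload 7.6 kg.
Tool frame: the origin (TCP) lies midway between the tips of the shut fingers; the grasp point (between the pads) lies 19 mm behind it; y points along the fingers, z is the direction in which the jaws open and shut, and the axes are right-handed (so a half turn about y gives the same grasp; the last joint's range is limited). The gripper opens to 85 mm and grips with 20 to 120 N. Pads are 22 mm wide; open, the fingers measure 114 mm over their backs; the gripper's body (76 mm by 85 mm) begins 54 mm behind the grasp point. The pads swing forward as they close: fully open they stand 13 mm farther back than shut.
Start: joints at [-1.177, 0.052, 1.401, -0, 1.689, -0.07], TCP at [0.235, -0.47, 0.21] pointing down, gripper open.
Joint ranges: [-2.9, 2.9], [-0.91, 2.17], [0.12, 2.37], [-1.06, 4.2], [0.26, 2.73], [-2.93, 2.93]. Speed limits (rad/s): [2.57, 2.57, 3.01, 3.14, 3.14, 3.14].

## Interface

Orientations are given as a unit quaternion [x, y, z, w].
In Python, from rig import ctrl, viewer gives the robot as it stands.
- The arm moves only by the shell command python3 -m inch 'ROWS'. ROWS is JSON, one flat list of numbers, 7 for each row, row after row: the opening, from -1 (shut) to 1 (fully open), so that 0 is half open, then the shift along the world's x, y, z as a fraction of full scale, then the turn, a rotation vector about the world's x, y, z as a fraction of full scale. In form: [claw, tx, ty, tz, ax, ay, az, claw, tx, ty, tz, ax, ay, az, ...]. A call has exactly 8 rows; each row shifts and turns the pose as measured when the row begins; what a row does not reach is not made up. Full scale, the value 1, is 0.3 m for a shift and 45 degrees for a turn. A row lasts 1/10 s, in which the tool goes at most 50 mm and 8.59 degrees, less where a joint would pass 70% of its speed; a pose out of reach is approached as far as the arm can. A call with a number of a shift or a turn outside -1 to 1 is refused whole. A call with a gripper value outside its range is refused whole. The fingers move at their own pace and stop on an object; the grip force is fixed at half the most. Time passes only in rows, so rows that do not move let the fingers close, or fill a call up. It gives the time, the measured TCP pose, the force and the opening at its end, in the units of the state.
- ctrl.sense(): the state, without advancing time (a new reading comes with each control period).
- viewer.snapshot(name): name is "scene" or "top"; returns a dict with "color" (400x640x3 uint8, red, green, blue), "vfov" (degrees; the focal length in pixels is half the picture's height over the tangent of half this angle, whatever the lens; pixels are square), "cx", "cy" (the principal point, pixels), "k1" (the pictures are not rectified: a ray, as slopes to the right and down, at radius r is drawn at 1 + k1 r^2 times it, then the intrinsics apply), "rvec" (rotation vector, rad) and "tvec" (3), from world to camera coordinates, as OpenCV has them. Camera axes: x right, y down, z forward; pixel columns grow to the right and rows downward; lengths in m; the calibration is good to about 2 mm. A picture is of the moment at which its call begins. There is no depth.
- ctrl.hand_in(): hands the job in, once; it reports no verdict.
The state is a dict: "time_s": time; "qpos": joint angles; "dq": joint speeds; "effort": joint torques, N m; "eef_pos": TCP position; "eef_rot": TCP orientation; "ft_force": force on the tool from outside, world axes, zero at the start; "moment": the same for the moment, N m; "grip_width": opening from 0.0 (shut) to 1.0 (fully open).
Only numpy, scipy, OpenCV 4.12 (cv2) and the standard library are available. Lean on these libraries where they do the work, as an engineer would, in place of code of your own. Each camera call takes 0.05 s, during which the arm holds its last target.

## Task

You are on a video call with the helpdesk, who must read the label of the hard drive that stands in the dock. First slide the web camera's shutter fully open until it clicks, then take that drive out of the dock, holding it by its top end with the fingers clear of the label, and hold it up in the air, upright, about 14 cm in front of the lens, centred on it, with the label square to the camera. Finish still holding it there, keep it still, and leave the mouse, tape, mug and spare drive where they are.

Things in the scene. Friction and masses are not known exactly. Their poses are not given: they have to be found in the camera images.
- lens (a point): Front centre of the web camera's lens, 190 mm above the desk. The lens looks level along its -x, roughly towards the robot; y runs along the head's width, z up. Grey head 40 (x) by 110 (y) by 38 mm, top 209 mm above the desk, on a thin post with a round 90 mm foot, fixed to the desk. It may stand left or right, and be turned.
- shutter_tab (a point): Centre of the shutter's white thumb tab, standing up from a slot on top of the camera's head: 10 (x) by 12 (y) by 16 mm high, its foot 1.5 mm above the head's top. Axes as the lens. It slides along the camera's +y (to the left as seen from the robot) to open, and the white blade before the lens moves with it.
- shutter (a joint): Travel of the shutter in m: 0 = lens covered, 0.024 = fully open against its stop, held by the spring detent. It slides freely at first, then takes about 2 N over a hump at 0.018; past it the shutter snaps fully open by itself and is held there. Starts between 0 and 0.006.
- dock: Black drive dock fixed to the desk, on the side where the camera is not, turned: foot 90 (x) by 130 (y) by 22 mm high, block 80 by 120 mm above it, top 60 mm above the desk. Origin: centre of its underside, z up. In the middle of the top the bay, 12.5 (x) by 73 mm (y), 30 mm deep. The drive's axes are parallel to the dock's.
- drive_center (a point): Centre of the hard drive standing in the dock: aluminium slab 9.5 mm thick (x), 70 wide (y), 100 high (z up), 0.09 to 0.15 kg, its lowest 30 mm in the bay, top edge 130 mm above the desk. White label on its +x face (turned away from the robot), 58 mm wide, from 38 mm below to 12 mm above this centre; green board on the -x face. It lifts straight out.
- webcam: The web camera and its stand as one body; origin under the middle of the foot on the desk, axes as the lens (the lens lies 22 mm to -x of the origin and 190 mm up).
- mouse_center (a point): Middle of a grey computer mouse (100 by 58 by 35 mm) lying on a thin mat; leave alone.
- tape_center (a point): Middle of a roll of clear tape (56 mm across, 18 mm high) lying on the desk; leave alone.
- mug_center (a point): Middle of a white mug (80 mm across, 92 mm high); leave alone.
- spare_center (a point): Middle of a spare drive of the same kind, lying flat on the desk (100 by 70 by 9.5 mm), label up; leave alone.
- drive: The same drive; its origin lies at the centre of its lower (connector) edge, 50 mm below its centre, same axes.
Mind the look-alikes: they are no part of the job. What is shaped like the webcam but red is not meant.

How it is judged:
By the outcome, as a careful person would: the job done as asked, in the order asked, and still so for the second after the job is handed in, while the arm keeps its last pose, push and grip.
It also fails if it takes over 48 s, if anything falls off the work surface, if the arm or the gripper's body presses on something with over 40 N, if the wrist force passes 120 N, or if a joint passes its speed limit or range.

## Working session

There is one attempt and no reset: what is moved stays moved. The work goes in short steps, Python scripts to look and compute and a shell command to move; the robot and the scene stay as the last step left them, time stands still between calls to the robot, and variables do not carry over. Pictures are saved under pics/ and viewed, and the job is handed in when it is done.

```bash
ls; mkdir -p pics; cat > h.py <<'E'
import numpy as np, cv2
from rig import ctrl, viewer
def snap(n,f):
    s=viewer.snapshot(n); cv2.imwrite(f'pics/{f}.png',cv2.cvtColor(s['color'],cv2.COLOR_RGB2BGR))
    np.save(f'pics/{f}.npy',{k:s[k] for k in s},allow_pickle=True); return s
def load(f): return np.load(f'pics/{f}.npy',allow_pickle=True).item()
def cam(s):
    h=s['color'].shape[0]; f=h/2/np.tan(np.radians(s['vfov'])/2)
    R=cv2.Rodrigues(np.array(s['rvec'],float))[0]; t=np.array(s['tvec'],float)
    return f,R,t
def ray(s,u,v):
    f,R,t=cam(s); K=np.array([[f,0,s['cx']],[0,f,s['cy']],[0,0,1]])
    x,y=(u-s['cx'])/f,(v-s['cy'])/f
    a,b=x,y
    for _ in range(50):
        g=1+s['k1']*(a*a+b*b); a,b=x/g,y/g
    d=R.T@np.array([a,b,1.]); return -R.T@t,d/np.linalg.norm(d)
def onz(s,u,v,z):
    o,d=ray(s,u,v); return o+d*(z-o[2])/d[2]
def proj(s,P):
    f,R,t=cam(s); c=R@np.array(P,float)+t; a,b=c[0]/c[2],c[1]/c[2]; g=1+s['k1']*(a*a+b*b)
    return np.array([f*a*g+s['cx'],f*b*g+s['cy']])
def tri(rays):
    A=np.zeros((3,3));B=np.zeros(3)
    for o,d in rays:
        M=np.eye(3)-np.outer(d,d);A+=M;B+=M@o
    p=np.linalg.solve(A,B); return p,[np.linalg.norm((np.eye(3)-np.outer(d,d))@(p-o)) for o,d in rays]
E
python3 - <<'E'
from h import *
for n in('scene','top'):
    s=snap(n,n+'0'); print(n,s['vfov'],s['cx'],s['cy'],s['k1'],-cam(s)[1].T@cam(s)[2])
print(ctrl.sense())
E
```

```text
pics
scene 53.47595358588338 319.59989220841794 195.2826594173216 -0.030150527625002622 [1.01339606 0.57952397 0.90671697]
top 50.56244832976457 317.7007839268932 203.52773667931817 -0.0902699766472423 [ 0.27440575 -0.01673396  1.53515682]
{'time_s': 0.1, 'qpos': array([-1.17730703e+00,  5.27701484e-02,  1.40163501e+00, -1.64531195e-05,
        1.68863570e+00, -7.03377425e-02]), 'dq': array([-0.00033045, -0.00312535, -0.00010683, -0.00044699, -0.00106884,
        0.00113516]), 'effort': array([ 1.02863927e-03, -3.82583642e+01, -3.60985315e+01, -9.07683648e-05,
        4.80101444e-03, -5.83961359e-07]), 'eef_pos': array([ 0.23474927, -0.46924266,  0.20925262]), 'eef_rot': array([-0.16260896,  0.68868078, -0.68767194,  0.16243281]), 'ft_force': array([-0.10597299, -0.56745385, -0.47381975]), 'moment': array([-0.04548389,  0.04674672,  0.04834731]), 'grip_width': 1.0016728004883966}
```

View pics/scene0.png

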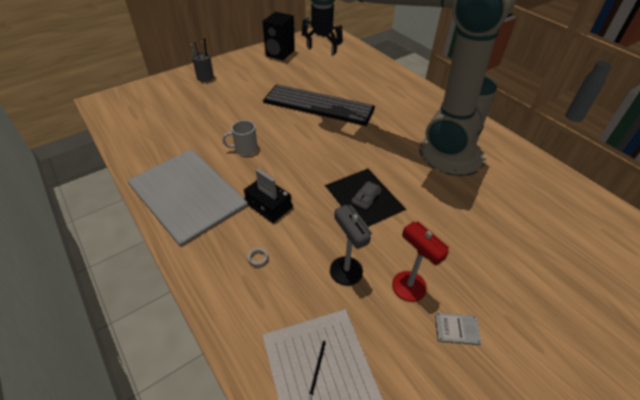

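View pics/top0.png

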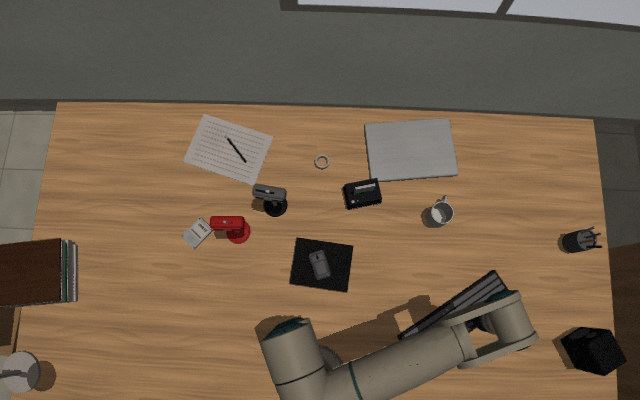

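```bash
python3 - <<'E'
from h import *
a=cv2.imread('pics/scene0.png');b=cv2.imread('pics/top0.png')
def crop(i,x,y,w,h,k): return cv2.resize(i[y:y+h,x:x+w],None,fx=k,fy=k,interpolation=cv2.INTER_CUBIC)
cv2.imwrite('pics/c1.png',np.hstack([crop(a,320,190,80,100,5),crop(a,235,155,80,100,5)]))
cv2.imwrite('pics/c2.png',np.hstack([crop(b,240,170,66,70,6),crop(b,335,170,66,70,6)]))
E
```

```text
(no output)
```

View pics/c1.png

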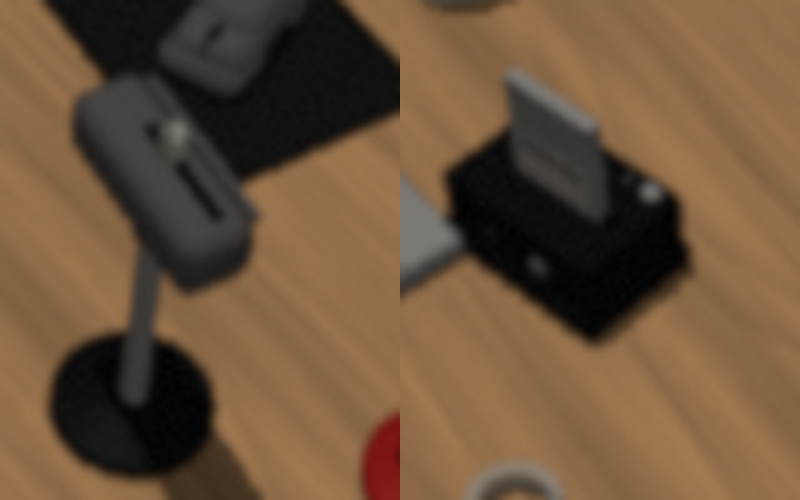

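View pics/c2.png

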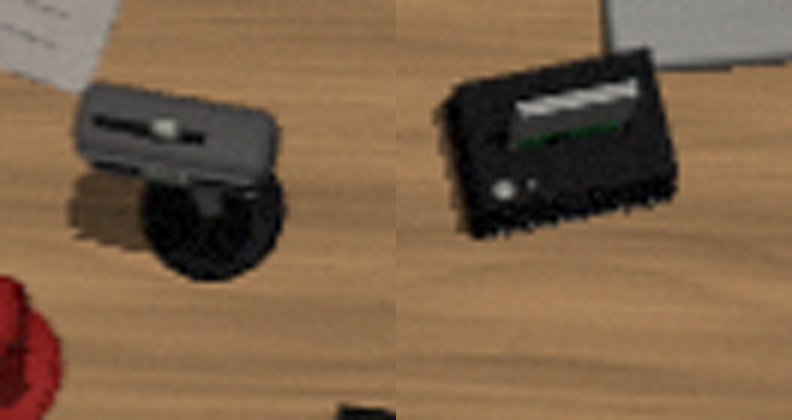

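```bash
python3 - <<'E'
from h import *
sc,tp=load('scene0'),load('top0')
def comp(s,x,y,w,h,f):
    im=s['color'][y:y+h,x:x+w].astype(int); m=f(im).astype(np.uint8)
    n,l,st,c=cv2.connectedComponentsWithStats(m)
    for i in np.argsort(-st[1:,4])[:3]+1:
        cnt=cv2.findContours((l==i).astype(np.uint8),0,2)[0][0]
        r=cv2.minAreaRect(cnt+np.array([x,y])); print(st[i,4],c[i]+[x,y],r)
# tab
print('tab scene');comp(sc,343,205,25,30,lambda i:i.min(2)>115)
print('tab top');comp(tp,252,180,40,25,lambda i:i.min(2)>105)
print('foot top dark');comp(tp,255,190,40,40,lambda i:i.max(2)<45)
print('foot scene');comp(sc,322,250,50,40,lambda i:i.max(2)<50)
print('drive top');comp(tp,345,175,40,30,lambda i:i.min(2)>120)
print('dock top');comp(tp,338,175,50,38,lambda i:i.max(2)<60)
print('head top');comp(tp,245,178,50,30,lambda i:(i.max(2)-i.min(2)<15)&(i.max(2)<150)&(i.max(2)>48))
np.set_printoptions(linewidth=250)
print(tp['color'][180:200,250:292].mean(2).astype(int))
print(tp['color'][180:198,350:384].mean(2).astype(int))
E
```

```text
tab scene
tab top
19 [253.36842105 181.78947368] ((254.0, 182.5), (5.0, 4.0), 90.0)
6 [267.  190.5] ((267.0, 190.5), (1.0, 2.0), 90.0)
foot top dark
323 [274.7244582  207.14241486] ((274.8564453125, 207.56436157226562), (17.214143753051758, 23.482877731323242), 84.2894058227539)
18 [260.77777778 190.83333333] ((260.5882263183594, 190.64706420898438), (9.216353416442871, 1.9402848482131958), 14.03624439239502)
9 [258.88888889 197.55555556] ((259.0, 197.5), (1.0, 6.0), 90.0)
foot scene
670 [346.09253731 271.34328358] ((346.0, 270.5), (27.0, 30.0), 90.0)
drive top
52 [378.84615385 176.65384615] ((378.0, 177.0), (4.0, 12.0), 90.0)
42 [364.76190476 186.02380952] ((364.6153869628906, 186.07693481445312), (1.9611612558364868, 19.219379425048828), 78.69007110595703)
4 [352.5 201.5] ((352.5, 201.5), (1.0, 1.0), 90.0)
dock top
833 [361.60864346 193.81032413] ((361.56671142578125, 192.57240295410156), (27.081613540649414, 36.26639938354492), 78.31063079833984)
head top
379 [268.97889182 192.39577836] ((268.55999755859375, 192.9199981689453), (32.02050018310547, 14.131950378417969), 10.304845809
[... 5349 characters left out ...]
112]
 [  8  10   2  15  39  39  31  26  29  16   6   0  20  18  19  22  24  23  25  21  21  17  22  22  30  23  22  25  23  29  27 112 116 117]
 [ 27  23   7  25  48  30  23  21  23  25  19  23  29  22  22  24  26  23  24  15  28  26  24  23  22  22  23  23  19  30  23  90 112 111]
 [ 23  20  21  17  23  24  24  18  21  19  27  21  26  20  24  24  24  20  23  24  21  26  24  25  22  17  19  22  23  29  25  73 119 122]
 [ 26  27  23  24  19  20  22  21  22  20  20  26  25  29  23  28  19  29  23  28  25  27  25  25  28  24  23  28  22  19  24  75 123 124]
 [ 17  25  21  18  24  27  18  27  21  20  20  23  28  28  22  25  23  23  23  23  24  22  21  24  26  22  20  23  24  26  29  31 116 121]]
```

```bash
python3 - <<'E'
from h import *
sc,tp=load('scene0'),load('top0')
np.set_printoptions(linewidth=250,suppress=True,precision=4)
g=tp['color'].mean(2)
def edge(s,cols,r0,r1,th):
    g=s['color'].mean(2);out=[]
    for c in cols:
        col=g[r0:r1,c]
        for k in range(len(col)-1):
            if (col[k]-th)*(col[k+1]-th)<0:
                out.append((c,r0+k+(th-col[k])/(col[k+1]-col[k])));break
    return np.array(out)
def line(s,pts,z):
    P=np.array([onz(s,u,v,z)[:2] for u,v in pts]); m=P.mean(0); u,S,V=np.linalg.svd(P-m); d=V[0]*np.sign(V[0][1])
    return m,d,np.degrees(np.arctan2(-d[0],d[1])),S[1]/np.sqrt(len(P))
back=edge(tp,range(257,284),181,192,95); print('head back',line(tp,back,0.203))
# drive top strip weighted centroid + PCA
def blob(s,x,y,w,h,lo,z):
    g=s['color'].mean(2)[y:y+h,x:x+w]; W=np.clip(g-lo,0,None); yy,xx=np.mgrid[y:y+h,x:x+w]
    P=np.array([onz(s,a,b,z)[:2] for a,b in zip(xx.ravel(),yy.ravel())]);W=W.ravel()
    m=(P*W[:,None]).sum(0)/W.sum(); C=((P-m)*W[:,None]).T@(P-m)/W.sum(); e,V=np.linalg.eigh(C); d=V[:,1]*np.sign(V[1,1])
    return m,d,np.degrees(np.arctan2(-d[0],d[1])),np.sqrt(12*e), np.array([(xx.ravel()*W).sum(),(yy.ravel()*W).sum()])/W.sum()
print('drive',blob(tp,353,182,23,8,75,.130))
print('tab',blob(tp,264,189,7,4,90,.2185))
dk=edge(tp,range(348,376),175,190,68); print('dock top edge',line(tp,dk,.06))
# slot: inverse blob
s2=dict(tp); s2['color']=(255-tp['color'].astype(int)); print('slot',blob(s2,254,187,21,8,205,.209))
print(sc['color'].mean(2)[205:232,345:365].astype(int))
print(sc['color'].mean(2)[165:190,254:278].astype(int))
f=onz(tp,274.86,207.5,.006);print('foot top rect',f)
# foot circle by bright threshold in top & scene
for s,(x,y,w,h) in((sc,(322,250,50,40)),):
    m=(s['color'][y:y+h,x:x+w].max(2)<60).astype(np.uint8); c=max(cv2.findContours(m,0,1)[0],key=cv2.contourArea); e=cv2.fitEllipse(c); print(e,onz(s,e[0][0]+x,e[0][1]+y,.008))
E
```

```text
head back (array([0.6263, 0.1601]), array([0.1417, 0.9899]), np.float64(-8.143995010605574), np.float64(0.0004929438197469262))
drive (array([ 0.6549, -0.1554]), array([-0.2308,  0.973 ]), np.float64(13.345492047355153), array([0.008 , 0.0676]), array([364.9135, 186.0101]))
tab (array([0.6044, 0.1671]), array([0.293 , 0.9561]), np.float64(-17.040503764544393), array([0.0068, 0.0091]), array([267.1083, 190.6417]))
dock top edge (array([ 0.6955, -0.1498]), array([-0.2554,  0.9668]), np.float64(14.795902310319837), np.float64(0.002675972874768523))
slot (array([0.6044, 0.1789]), array([0.1497, 0.9887]), np.float64(-8.61009816441007), array([0.0063, 0.066 ]), array([263.8388, 191.2513]))
[[ 48  48  43  38  41  44  40  27  16  14  19  24  32  39  43  48  51  54  56  57]
 [ 62  61  57  49  50  53  50  39  25  16  12  15  19  26  31  39  43  48  51  53]
 [ 65  66  64  57  53  54  56  50  38  24  16  11  11  14  19  24  33  37  42  47]
 [ 67  66  65  62  56  53  57  58  50  37  22  15  14  14  13  14  19  26  30  34]
 [ 67  67  67  65  61  56  53  57  57  47  31  20  16  16  13  15  15  12  
[... 3772 characters left out ...]
4  52  53  53  53  53  52  53  60  77  91]
 [ 10  11  18  36  52  60  60  55  52  51  55  57  58  57  54  54  55  54  54  51  47  42  47  65]
 [ 13  11  17  32  50  62  64  61  57  53  52  53  60  60  57  55  55  54  55  53  48  36  26  35]
 [ 14   9  14  26  47  59  64  66  63  60  55  52  55  58  57  56  56  55  55  54  50  39  24  17]
 [ 13  12  14  22  38  53  60  65  65  64  61  57  55  53  52  56  58  58  55  54  51  41  26  13]
 [ 13  12  12  17  26  38  51  58  62  65  65  63  61  55  50  53  58  59  56  55  52  45  29  15]]
foot top rect [0.5944 0.1639 0.006 ]
((24.26580047607422, 20.01759147644043), (29.944398880004883, 32.53840255737305), 140.97036743164062) [0.6077 0.1663 0.008 ]
```

```bash
python3 - <<'E'
from h import *
np.set_printoptions(linewidth=250,suppress=True,precision=4)
sc,tp=load('scene0'),load('top0')
th=np.radians(-8.3); xc=np.array([np.cos(th),np.sin(th)]);yc=np.array([-xc[1],xc[0]])
def cc(p): p=np.array(p)[:2]; return np.array([p@xc,p@yc])
p,r=tri([ray(tp,267.1,190.9),ray(sc,355.2,216)]);print('tab',p,r,cc(p))
print('tab top ray z.2265/.2185',cc(onz(tp,267.1,190.6,.2265)),cc(onz(sc,355.2,215,.2265)))
print('headL',cc(onz(tp,252.2,188,.205)),'R',cc(onz(tp,284.7,192,.205)), cc(onz(tp,285.6,192,.185)))
print('foot',cc((.6077,.1663)))
# foot from top: right extent & bottom
g=tp['color'].mean(2);print(g[196:222,258:292].astype(int))
# scene head corners
# slot ends
print('slot L',cc(onz(tp,255,189.5,.209)),'R',cc(onz(tp,273.5,192.7,.209)))
print('slot scene', cc(onz(sc,349.7,215.7,.209)))
print(sc['color'].mean(2)[225:240,350:372].astype(int))
E
```

```text
tab [0.6015 0.1664 0.2254] [np.float64(0.000404249642598755), np.float64(0.00040424964259889773)] [0.5712 0.2515]
tab top ray z.2265/.2185 [0.5722 0.2512] [0.57 0.25]
headL [0.577  0.3047] R [0.5828 0.1977] [0.588  0.1974]
foot [0.5773 0.2523]
[[ 73  76  74  66  65  63  53  54  55  59  61  65  65  66  68  67  72  72  74  74  76  78  77  84  76  71  54  39 106 121 121 121 120 122]
 [ 24  32  45  56  62  69  73  76  74  65  58  59  57  55  55  58  63  63  64  65  66  67  69  72  73  66  52  47 103 113 116 118 118 117]
 [ 37  31  26  26  11  47  63  76  65  73  64  71  73  73  72  65  65  61  56  54  51  58  60  62  60  56  38  64 108 116 117 119 113 115]
 [ 51  50  45  43  41  45  56  61  62  62  63  59  83  54  56  62  70  73  75  73  75  66  65  58  51  37  32  18  99 114 112 117 113 117]
 [ 55  57  50  51  58  57  30  22  27  36  46  49  63  47  29  22  15  19  18  34  53  64  71  68  42  27  22  20  55 100 108 107 108 107]
 [ 54  57  55  53  53  43  26   6  11   5  11   4  19  23  34  41  40  35  37  29  28  15  18  12  22  18  12  14  17  93 102 103 103 104]
 [ 54  57  55  56  57 
[... 3492 characters left out ...]
9  69  69  66  58  41  23  30  45  58  63  57  52  53  64  83]
 [ 42  52  58  61  65  67  68  69  68  68  63  52  38  34  47  59  64  62  55  51  58  75]
 [ 39  46  54  59  63  65  68  69  70  68  68  61  53  51  58  63  64  63  58  53  63  85]
 [ 35  40  48  56  60  64  67  68  69  69  68  67  65  63  63  64  63  61  58  56  72  95]
 [ 31  36  44  50  57  60  64  67  69  68  69  68  66  64  63  62  61  56  54  54  73  98]
 [ 31  32  38  46  52  58  63  65  68  67  66  64  63  61  59  57  55  52  48  47  68  96]
 [ 29  30  33  38  47  54  59  62  64  64  63  61  59  57  55  52  48  46  40  42  67  96]
 [ 32  30  31  36  41  49  55  58  59  60  59  57  54  51  48  44  42  38  33  43  71  97]]
```

```bash
cat >> h.py <<'E'
from scipy.spatial.transform import Rotation as Rn
th=np.radians(-8.3); xc=np.array([np.cos(th),np.sin(th)]);yc=np.array([-xc[1],xc[0]])
def w(a,b): return a*xc+b*yc
def plan(p,yaw,tool=True):
    """world target TCP p, jaw yaw deg; prints delta in full-scale units"""
    s=ctrl.sense(); R=Rn.from_quat(s['eef_rot']).as_matrix()
    z=np.array([np.cos(np.radians(yaw)),np.sin(np.radians(yaw)),0]); y=np.array([0,0,-1.])
    best=None
    for sg in(1,-1):
        zz=sg*z; T=np.column_stack([np.cross(y,zz),y,zz]); rv=Rn.from_matrix(T@R.T).as_rotvec()
        print('rot deg',np.degrees(rv).round(2),'units',(np.degrees(rv)/45).round(3))
    d=np.array(p)-s['eef_pos']; print('t',round(s['time_s'],2),'pos',s['eef_pos'].round(4),'d mm',(d*1e3).round(1),'units',(d/.3).round(4),'F',s['ft_force'].round(2),'grip',round(s['grip_width'],3),'q',s['qpos'].round(2))
E
python3 - <<'E'
from h import *
R=Rn.from_quat(ctrl.sense()['eef_rot']).as_matrix();print(R.round(3))
p=w(.5715,.226);print(p,w(.555,.2515),w(.412,.2515)); plan([*p,.26],-8.3)
E
```

```text
[[-0.894 -0.001  0.447]
 [-0.447  0.001 -0.894]
 [-0.    -1.    -0.001]]
[0.59813849 0.14113326] [0.5854924  0.16874804] [0.44399021 0.18939098]
rot deg [-5.000e-02 -7.000e-02  5.512e+01] units [-1.000e-03 -1.000e-03  1.225e+00]
rot deg [-8.0000e-02  6.0000e-02 -1.2488e+02] units [-2.000e-03  1.000e-03 -2.775e+00]
t 0.1 pos [ 0.2347 -0.4692  0.2093] d mm [363.4 610.4  50.7] units [1.2113 2.0346 0.1692] F [-0.11 -0.57 -0.47] grip 1.002 q [-1.18  0.05  1.4  -0.    1.69 -0.07]
```

```bash
python3 -m inch '[-1,0.08,0.135,0.04,0,0,0.15,-1,0.08,0.135,0.04,0,0,0.15,-1,0.08,0.135,0.04,0,0,0.15,-1,0.08,0.135,0.03,0,0,0.15,-1,0.08,0.135,0.02,0,0,0.15,-1,0.08,0.135,0.01,0,0,0.15,-1,0.08,0.135,0,0,0,0.15,-1,0.08,0.135,0,0,0,0.1]'; python3 -c "
from h import *
plan([.5981,.1411,.25],-8.3)"
```

```text
time_s: 0.9
eef_pos: [0.4273, -0.135, 0.2605]
eef_rot: [-0.455, 0.545, -0.54, 0.451]
ft_force: [1.6, -0.3, 0.2]
grip_width: 0.002
rot deg [-0.09 -0.49  1.96] units [-0.002 -0.011  0.044]
rot deg [-7.6000e-01  1.5000e-01 -1.7804e+02] units [-1.700e-02  3.000e-03 -3.956e+00]
t 0.9 pos [ 0.4273 -0.135   0.2605] d mm [170.8 276.1 -10.5] units [ 0.5693  0.9204 -0.035 ] F [ 1.61 -0.27  0.19] grip 0.002 q [-0.39 -0.17  1.51 -0.    1.81 -0.21]
```

```bash
python3 -m inch '[-1,0.085,0.14,0,0,0,0.02,-1,0.085,0.14,0,0,0,0.02,-1,0.085,0.14,0,0,0,0,-1,0.085,0.14,0,0,0,0,-1,0.085,0.14,0,0,0,0,-1,0.085,0.14,0,0,0,0,-1,0.05,0.08,-0.02,0,0,0,-1,0,0,0,0,0,0]'; python3 -c "
from h import *
plan([.5981,.1411,.215],-8.3)"
```

```text
time_s: 1.7
eef_pos: [0.5961, 0.1537, 0.2492]
eef_rot: [-0.468, 0.537, -0.529, 0.461]
ft_force: [-0.7, -0.5, 0.5]
grip_width: 0.003
rot deg [-0.05 -0.83 -0.47] units [-0.001 -0.019 -0.01 ]
rot deg [ 1.3100e+00 -8.0000e-02  1.7952e+02] units [ 2.900e-02 -2.000e-03  3.989e+00]
t 1.7 pos [0.5961 0.1537 0.2492] d mm [  2.  -12.6 -34.2] units [ 0.0066 -0.042  -0.114 ] F [-0.73 -0.53  0.46] grip 0.003 q [0.19 0.32 1.02 0.   1.81 0.33]
```

```bash
python3 -m inch '[-1,0.006,-0.045,0,0,-0.02,-0.01,-1,0,0,0,0,0,0,-1,0,0,-0.05,0,0,0,-1,0,0,-0.03,0,0,0,-1,0,0,0,0,0,0,-1,0,0,0,0,0,0,-1,0,0,0,0,0,0,-1,0,0,0,0,0,0]'; python3 -c "
from h import *
plan([.5981,.1411,.215],-8.3)
for n in('scene','top'):
    s=snap(n,n+'1')
a=cv2.imread('pics/scene1.png');b=cv2.imread('pics/top1.png')
def crop(i,x,y,w,h,k): return cv2.resize(i[y:y+h,x:x+w],None,fx=k,fy=k,interpolation=cv2.INTER_CUBIC)
cv2.imwrite('pics/c3.png',np.hstack([crop(a,310,160,80,100,5),crop(b,230,150,80,100,5)]))
"
```

```text
time_s: 2.5
eef_pos: [0.5973, 0.1335, 0.2274]
eef_rot: [0.459, -0.535, 0.538, -0.462]
ft_force: [-0.8, 0.4, 0.8]
grip_width: -0.001
rot deg [-0.01  0.33  0.38] units [-0.     0.007  0.008]
rot deg [ 5.1000e-01  2.0000e-02 -1.7962e+02] units [ 0.011  0.    -3.991]
t 2.5 pos [0.5973 0.1335 0.2274] d mm [  0.8   7.6 -12.4] units [ 0.0025  0.0253 -0.0413] F [-0.8   0.36  0.79] grip -0.001 q [ 0.16  0.29  1.1  -0.    1.75  0.31]
```

View pics/c3.png

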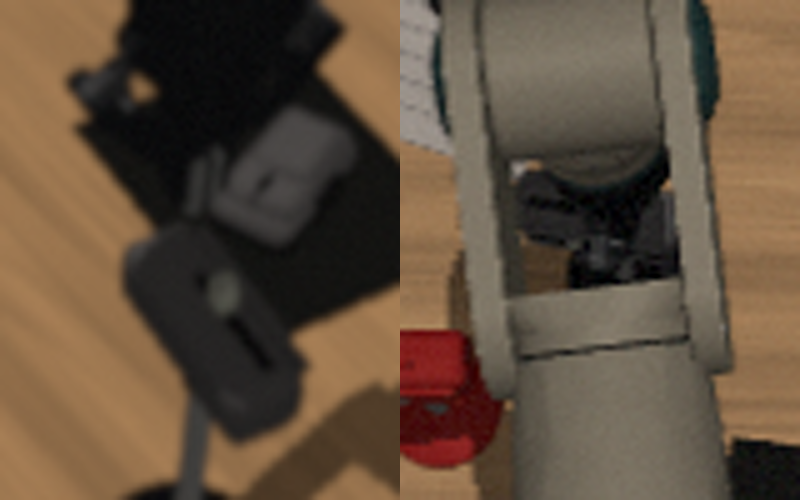

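```bash
python3 -c "
from h import *
s=load('scene1');print(proj(s,[.5973,.1335,.2274]),proj(s,[.6015,.1664,.2185]))"
```

```text
[347.4518246  205.58045452] [354.78381157 217.92053718]
```

View pics/scene1.png

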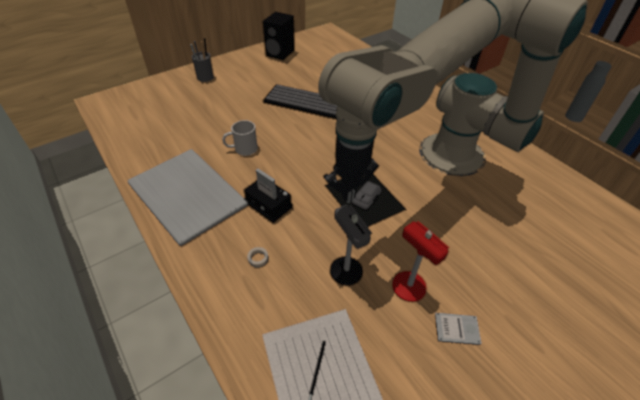

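```bash
python3 -m inch '[-1,0.002,0.005,-0.02,0,0,0,-1,0,0,-0.01,0,0,0,-1,0,0,-0.008,0,0,0,-1,0,0,0,0,0,0,-1,0,0,0,0,0,0,-1,0,0,0,0,0,0,-1,0,0,0,0,0,0,-1,0,0,0,0,0,0]'; python3 -c "
from h import *
plan([*w(.5715,.226),.215],-8.3); print(ctrl.sense()['eef_pos'][:2]@xc,ctrl.sense()['eef_pos'][:2]@yc)"
```

```text
time_s: 3.4
eef_pos: [0.598, 0.1357, 0.2147]
eef_rot: [0.459, -0.535, 0.537, -0.462]
ft_force: [-0.5, -0.3, -0.1]
grip_width: -0.0
rot deg [-0.01  0.31  0.33] units [-0.     0.007  0.007]
rot deg [ 4.8000e-01  2.0000e-02 -1.7967e+02] units [ 0.011  0.    -3.993]
t 3.4 pos [0.598  0.1357 0.2147] d mm [0.1 5.4 0.3] units [0.0004 0.0181 0.0009] F [-0.54 -0.35 -0.05] grip -0.0 q [ 0.16  0.3   1.12 -0.    1.72  0.31]
0.5721536883079578 0.22060708424557673
```

```bash
python3 -m inch '[-1,0.0024,0.0165,0,0,0,0,-1,0.0024,0.0165,0,0,0,0,-1,0.0024,0.0165,0,0,0,0,-1,0.0024,0.0165,0,0,0,0,-1,0.0024,0.0165,0,0,0,0,-1,0.0024,0.0165,0,0,0,0,-1,0,0,0,0,0,0,-1,0,0,0,0,0,0]'; cat > l.py <<'E'
from h import *
import sys
s=ctrl.sense();p=s['eef_pos'];print(s['time_s'],'cam xy',p[:2]@xc,p[:2]@yc,p[2],'F',s['ft_force'])
n=sys.argv[1]
snap('scene','scene'+n)
a=cv2.imread(f'pics/scene{n}.png')
cv2.imwrite(f'pics/c{n}.png',cv2.resize(a[170:270,310:410],None,fx=6,fy=6,interpolation=cv2.INTER_CUBIC))
E
python3 l.py 4
```

```text
time_s: 4.2
eef_pos: [0.6027, 0.1689, 0.2149]
eef_rot: [0.46, -0.535, 0.537, -0.463]
ft_force: [0.4, -0.1, -0.1]
grip_width: 0.002
4.2 cam xy 0.5720205748014983 0.25414296655729307 0.2148518136072429 F [ 0.38594933 -0.09092229 -0.13511597]
```

View pics/c4.png

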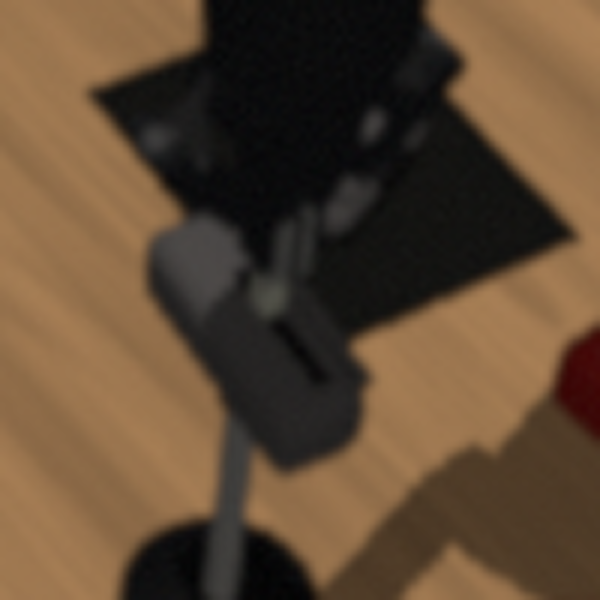

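```bash
python3 -c "
from h import *
s=load('scene4');print([proj(s,[*w(.5715,.2512+k*.004),.2225]).round(1) for k in range(7)])
g=s['color'].mean(2);print(g[212:228,348:366].astype(int))"
```

```text
[array([354.7, 216.7]), array([355.7, 218. ]), array([356.6, 219.2]), array([357.5, 220.4]), array([358.4, 221.7]), array([359.4, 222.9]), array([360.3, 224.2])]
[[70 65 51 33 18 10 15 30 45 50 42 37 44 42 28 20 17 17]
 [71 67 57 41 23 14 15 31 45 49 41 37 44 39 27 19 16 19]
 [67 59 49 38 28 20 23 36 47 48 39 36 43 37 26 17 19 16]
 [63 46 32 31 38 34 36 42 50 47 37 35 37 32 23 18 17 18]
 [62 42 24 31 49 52 51 54 55 51 38 32 31 22 17 19 19 18]
 [56 38 26 36 55 60 61 64 65 56 42 33 29 22 20 18 18 19]
 [45 35 31 43 59 65 69 74 72 60 44 35 33 29 23 20 18 17]
 [37 34 36 46 60 68 74 76 73 60 43 33 33 31 27 20 18 19]
 [36 36 37 45 57 69 74 75 69 56 39 32 32 31 30 24 20 17]
 [36 36 35 41 51 62 71 68 60 48 37 33 32 32 34 29 24 20]
 [35 35 35 36 42 53 58 52 43 35 32 32 32 30 33 32 29 23]
 [36 34 35 36 38 40 41 32 23 24 28 32 33 32 32 34 31 25]
 [37 36 36 35 35 36 33 21 13 13 22 29 32 32 33 33 33 30]
 [35 36 36 36 34 35 33 27 16 12 14 24 32 34 32 32 32 33]
 [36 36 35 36 35 36 35 32 27 17  9 17 26 33 33 30 32 32]
 [35 35 36 35 34 36 36 35 32 25 13 14 19 28 33 33 31 31]]
```

```bash
python3 -c "
from h import *
s=load('scene4');P=np.array([.6027,.1689,.2149])
print('tcp',(proj(s,P)-[310,170])*6)
for a in(-.011,.011):
  for b in (-.015,.015): print(a,b,(proj(s,[*(w(.572+b,.2541+a)),.2149])-[310,170])*6,(proj(s,[*(w(.572+b,.2541+a)),.24])-[310,170])*6)
"
```

```text
tcp [269.63250183 299.22836958]
-0.011 -0.015 [288.45746207 265.69817625] [294.47643289 222.20831383]
-0.011 0.015 [220.57327219 292.79271362] [225.25003115 249.37850534]
0.011 -0.015 [318.78948443 305.54670992] [325.53611041 262.24322514]
0.011 0.015 [250.24536323 333.48902171] [255.62345878 290.28318078]
```

```bash
python3 - <<'E'
import cv2,numpy as np
a=cv2.imread('pics/scene4.png')[195:240,335:380]; a=np.clip(a.astype(float)*2.2,0,255).astype(np.uint8)
cv2.imwrite('pics/c4b.png',cv2.resize(a,None,fx=12,fy=12,interpolation=cv2.INTER_CUBIC))
E
```

```text
(no output)
```

View pics/c4b.png

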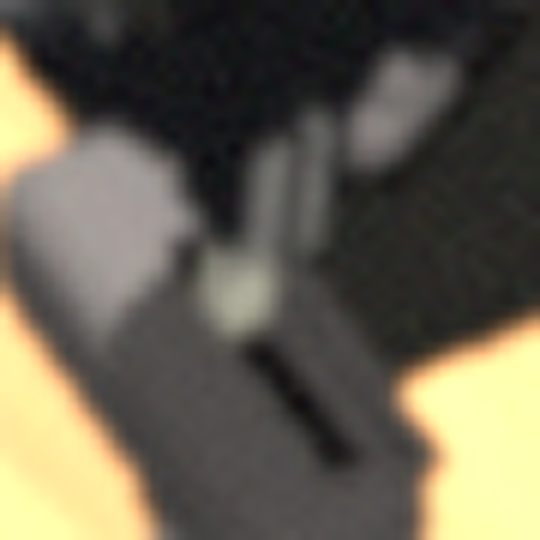

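```bash
python3 - <<'E'
from h import *
s=load('scene0'); print(proj(s,[.2347,-.4692,.2093]))
z=np.array([.447,-.894,0])
for a in(-.0425,.0425): print(proj(s,np.array([.2347,-.4692,.2093+.013])+z*a))
i0,i1,i4=[np.clip(cv2.imread(f'pics/scene{k}.png').astype(float)*m,0,255).astype(np.uint8) for k,m in((0,1.3),(1,1.8),(4,2.2))]
def c(i,x,y,w=32,h=40,k=8): return cv2.resize(i[y:y+h,x:x+w],None,fx=k,fy=k,interpolation=cv2.INTER_NEAREST)
cv2.imwrite('pics/cmp.png',np.hstack([c(i0,340,200),c(i1,340,200),c(i4,340,200)]))
cv2.imwrite('pics/g0.png',c(i0,285,0,80,60,8))
E
```

```text
[321.09002264  60.86361418]
[331.97280551  60.40168952]
[310.56891301  54.55730834]
```

View pics/cmp.png

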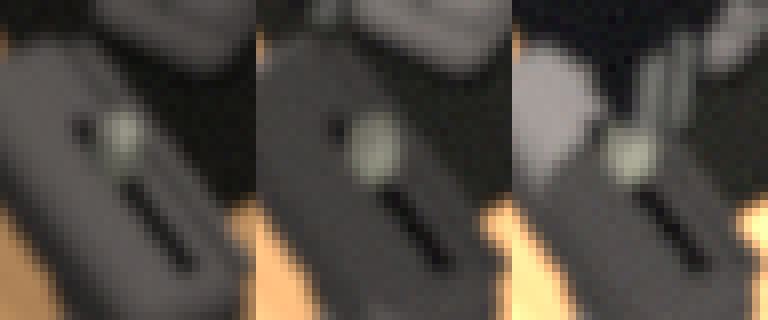

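View pics/g0.png

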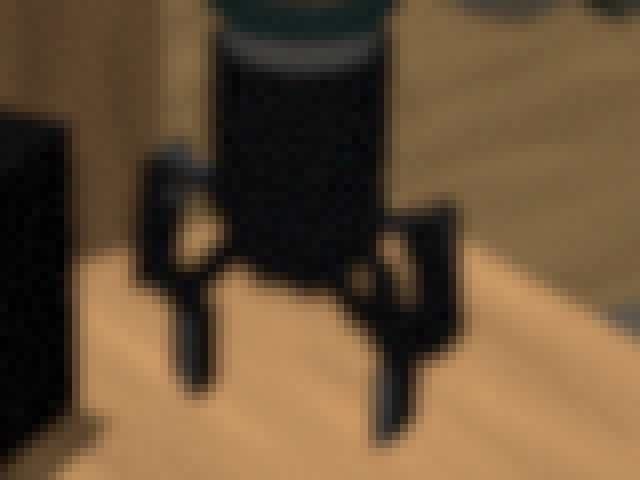

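```bash
python3 - <<'E'
from h import *
for n in('scene','top'):
    s=load(n+'0'); print(n,proj(s,[0,0,0]),[proj(s,[.1*np.cos(a),.1*np.sin(a),0]).round(0) for a in np.arange(0,6.2,1.05)])
    for k in range(0,15,2): print(proj(s,np.array([.2347,-.4692,.2093+.01*k])).round(1),end=' ')
a=cv2.imread('pics/scene0.png')
cv2.imwrite('pics/b0.png',np.hstack([cv2.resize(a[100:180,400:500],None,fx=4,fy=4),cv2.resize(cv2.imread('pics/top0.png')[300:380,250:350],None,fx=4,fy=4)]))
E
```

```text
scene [451.74457547 152.84153585] [array([432., 164.]), array([462., 172.]), array([480., 161.]), array([470., 143.]), array([443., 135.]), array([424., 145.])]
[321.1  60.9] [321.2  55.6] [321.3  50.2] [321.5  44.7] [321.6  39.1] [321.7  33.4] [321.9  27.6] [322.   21.6] top [312.83014343 377.76870248] [array([314., 348.]), array([288., 362.]), array([287., 392.]), array([312., 408.]), array([338., 393.]), array([338., 363.])]
[467.1 315.2] [469.3 315.4] [471.6 315.7] [473.9 316. ] [476.3 316.2] [478.8 316.5] [481.4 316.8] [484.1 317.1]
```

View pics/b0.png

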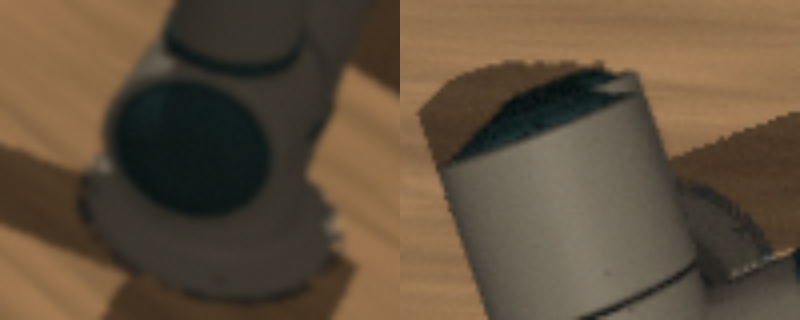

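```bash
python3 -m inch '[-1,-0.0048,-0.033,0,0,0,0,-1,-0.0048,-0.033,0,0,0,0,-1,-0.0048,-0.033,0,0,0,0,-1,0,0,0,0,0,0,-1,0,0,-0.015,0,0,0,-1,0,0,-0.015,0,0,0,-1,0,0,0,0,0,0,-1,0,0,0,0,0,0]'; python3 l.py 5;python3 - <<'E'
import cv2,numpy as np
a=cv2.imread('pics/scene5.png')[180:240,330:390]; a=np.clip(a.astype(float)*2.2,0,255).astype(np.uint8)
cv2.imwrite('pics/c5b.png',cv2.resize(a,None,fx=10,fy=10,interpolation=cv2.INTER_CUBIC))
E
```

```text
time_s: 5.05
eef_pos: [0.5978, 0.135, 0.205]
eef_rot: [0.459, -0.535, 0.538, -0.462]
ft_force: [1.0, 0.0, 1.5]
grip_width: 0.002
5.05 cam xy 0.5720818181708907 0.219853012714811 0.20504307590478615 F [0.96576547 0.02245473 1.54659329]
```

View pics/c5b.png

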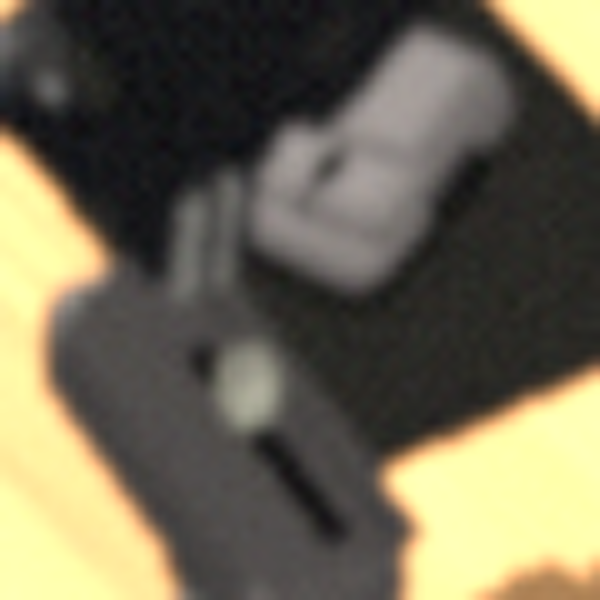

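```bash
python3 - <<'E'
from h import *
s=load('scene5')
for a in (0,.006,.011):
  for dz in(0,.01,.02): print(a,dz,((proj(s,[*w(.572,.2199+a),.205+dz])-[330,180])*10).round(0), [((proj(s,[*w(.572+b,.2199+a),.205+dz])-[330,180])*10).round(0) for b in(-.01,.01)])
E
```

```text
0 0 [170. 324.] [array([207., 310.]), array([133., 339.])]
0 0.01 [173. 296.] [array([211., 282.]), array([136., 311.])]
0 0.02 [176. 268.] [array([214., 253.]), array([139., 282.])]
0.006 0 [183. 342.] [array([220., 327.]), array([146., 357.])]
0.006 0.01 [186. 314.] [array([224., 299.]), array([149., 329.])]
0.006 0.02 [190. 285.] [array([227., 271.]), array([152., 300.])]
0.011 0 [194. 357.] [array([231., 342.]), array([157., 372.])]
0.011 0.01 [197. 329.] [array([235., 314.]), array([160., 343.])]
0.011 0.02 [201. 300.] [array([238., 285.]), array([163., 315.])]
```

```bash
python3 -m inch '[-1,0,0,-0.016,0,0,0,-1,0,0,-0.014,0,0,0,-1,0,0,0,0,0,0,-1,0.0024,0.0165,0,0,0,0,-1,0.0024,0.0165,0,0,0,0,-1,0.0024,0.0165,0,0,0,0,-1,0,0,0,0,0,0,-1,0,0,0,0,0,0]'; python3 l.py 6;python3 - <<'E'
import cv2,numpy as np
a=cv2.imread('pics/scene6.png')[180:240,330:390]; a=np.clip(a.astype(float)*2.2,0,255).astype(np.uint8)
cv2.imwrite('pics/c6b.png',cv2.resize(a,None,fx=10,fy=10,interpolation=cv2.INTER_CUBIC))
E
```

```text
time_s: 5.9
eef_pos: [0.6002, 0.1522, 0.1952]
eef_rot: [0.459, -0.535, 0.537, -0.463]
ft_force: [-0.0, -0.6, 0.7]
grip_width: -0.002
5.9 cam xy 0.5719314018065276 0.23722367001728342 0.19518414227125178 F [-0.04708177 -0.56042679  0.67363473]
```

View pics/c6b.png

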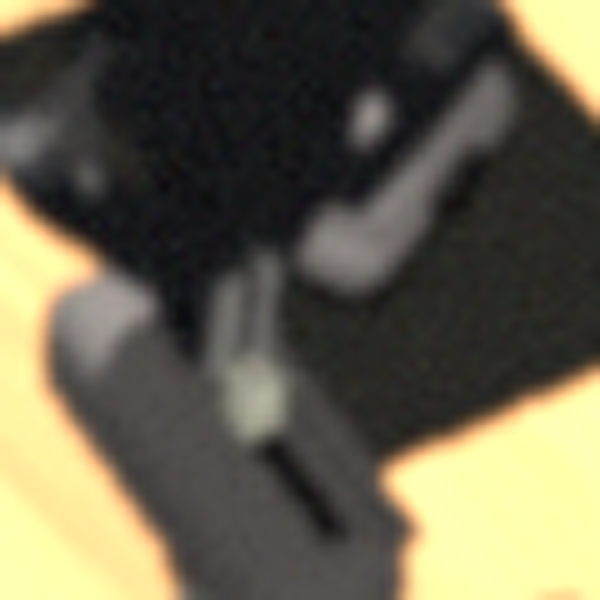

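```bash
python3 -m inch '[-1,0.0024,0.0165,0,0,0,0,-1,0.0024,0.0165,0,0,0,0,-1,0.0024,0.0165,0,0,0,0,-1,0.0018,0.0125,0,0,0,0,-1,0,0,0,0,0,0,-1,0,0,0,0,0,0,-1,0,0,0,0,0,0,-1,0,0,0,0,0,0]'; python3 l.py 7;python3 - <<'E'
import cv2,numpy as np
a=cv2.imread('pics/scene7.png')[180:240,330:390]; a=np.clip(a.astype(float)*2.2,0,255).astype(np.uint8)
cv2.imwrite('pics/c7b.png',cv2.resize(a,None,fx=10,fy=10,interpolation=cv2.INTER_CUBIC))
E
```

```text
time_s: 6.75
eef_pos: [0.6031, 0.1716, 0.1951]
eef_rot: [0.46, -0.535, 0.538, -0.462]
ft_force: [0.6, -0.2, -0.2]
grip_width: 0.0
6.75 cam xy 0.5719809015764887 0.25681690080821823 0.19514128931537816 F [ 0.64897113 -0.22006634 -0.21784707]
```

View pics/c7b.png

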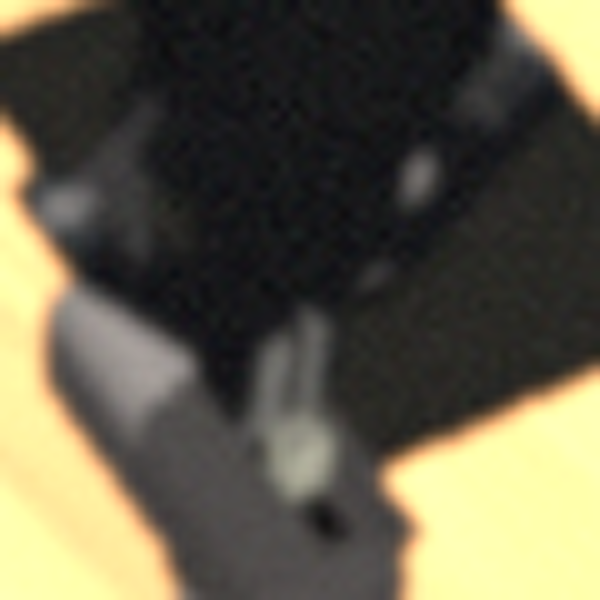

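```bash
python3 -m inch '[-1,0.001,0.006,0,0,0,0,-1,0,0,0,0,0,0,-1,-0.01,-0.07,0,0,0,0,-1,-0.01,-0.07,0.01,0,0,0,-1,0,-0.06,0.08,0,0,0,-1,0,-0.1,0.1,0,0,0,1,-0.01,-0.13,0.05,0,0,0.1,1,-0.01,-0.13,0,0,0,0.1]'; python3 l.py 8;python3 - <<'E'
import cv2,numpy as np
a=cv2.imread('pics/scene8.png')[180:240,330:390]; a=np.clip(a.astype(float)*1.5,0,255).astype(np.uint8)
cv2.imwrite('pics/c8b.png',cv2.resize(a,None,fx=10,fy=10,interpolation=cv2.INTER_CUBIC))
E
```

```text
time_s: 7.6
eef_pos: [0.59, 0.0047, 0.2687]
eef_rot: [-0.504, 0.494, -0.497, 0.505]
ft_force: [-0.1, 0.3, 0.9]
grip_width: 0.334
7.6 cam xy 0.5831675132434158 0.0898288059650829 0.26869082950088136 F [-0.12326036  0.31447332  0.86549249]
```

View pics/c8b.png

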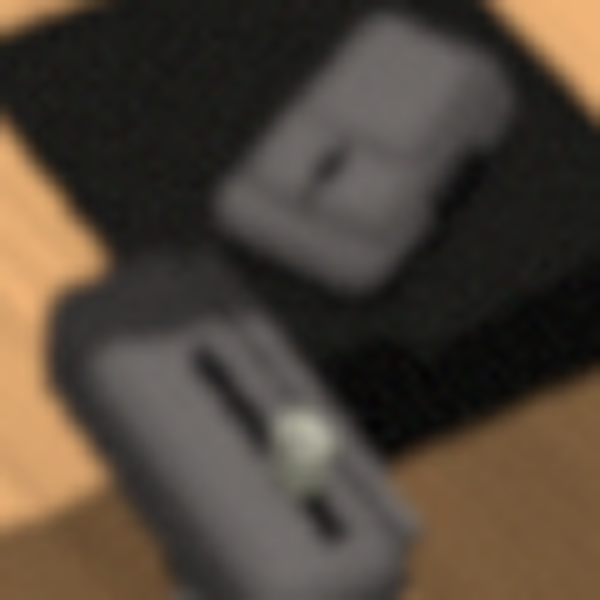

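```bash
python3 - <<'E'
from h import *
np.set_printoptions(suppress=True,precision=4)
tp,sc=load('top0'),load('scene0')
g=tp['color'].mean(2)
P=[]
for name,th_,rng in(('back',80,range(357,374)),('front',100,range(357,373))):
    out=[]
    for c in rng:
        col=g[178:196,c]; k=np.argmax(col)
        if name=='back':
            j=next(i for i in range(k,0,-1) if col[i-1]<th_); v=178+j-1+(th_-col[j-1])/(col[j]-col[j-1])
        else:
            j=next(i for i in range(k,17) if col[i+1]<th_); v=178+j+(col[j]-th_)/(col[j]-col[j+1])
        out.append(onz(tp,c,v,.130)[:2])
    out=np.array(out); m=out.mean(0); d=np.linalg.svd(out-m)[2][0]; d*=np.sign(d[1]); print(name,m,np.degrees(np.arctan2(-d[0],d[1])))
# dock edges at z=.06: left/right/back edges
c=np.array([.6549,-.1554]);a=np.radians(13.4);dx=np.array([np.cos(a),np.sin(a)]);dy=np.array([-dx[1],dx[0]])
for sx in(-1,1):
  for sy in(-1,1):
    q=[*(c+dx*.00475*sx+dy*.035*sy),.13]; print(sx,sy,proj(sc,q).round(1),proj(tp,q).round(1))
i=np.clip(cv2.imread('pics/scene0.png')[155:195,245:285].astype(float)*1.3,0,255).astype(np.uint8)
i=cv2.resize(i,None,fx=14,fy=14,interpolation=cv2.INTER_CUBIC)
for sx in(-1,1):
  for sy in(-1,1):
    q=proj(sc,[*(c+dx*.00475*sx+dy*.035*sy),.13]); cv2.circle(i,tuple(((q-[245,155]+.5)*14).astype(int)),3,(0,0,255),-1)
cv2.imwrite('pics/d0.png',i)
E
```

```text
back [ 0.6596 -0.1557] 13.47582835043756
front [ 0.6505 -0.1541] 13.637903179382945
-1 -1 [257.7 167.7] [375.1 185.4]
-1 1 [275.  179.2] [355.3 189.3]
1 -1 [255.2 169.4] [374.5 182.8]
1 1 [272.5 181. ] [354.7 186.6]
```

View pics/d0.png

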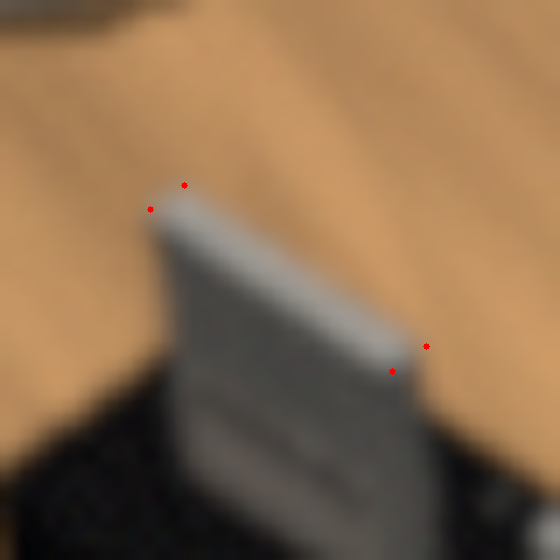

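```bash
python3 -c "
from h import *
plan([.6551,-.155,.16],13.5)"
```

```text
rot deg [ 0.18  0.21 12.54] units [0.004 0.005 0.279]
rot deg [   0.3    -0.26 -167.46] units [ 0.007 -0.006 -3.721]
t 7.65 pos [ 0.5896 -0.001   0.268 ] d mm [  65.5 -154.  -108. ] units [ 0.2184 -0.5133 -0.3599] F [-0.17 -3.02  0.78] grip 0.417 q [-0.06  0.23  1.09 -0.    1.82 -0.08]
```

```bash
python3 -m inch '[1,0.05,-0.11,-0.06,0,0,0.1,1,0.05,-0.11,-0.06,0,0,0.1,1,0.05,-0.11,-0.07,0,0,0.08,1,0.04,-0.1,-0.07,0,0,0,1,0.03,-0.06,-0.07,0,0,0,1,0,0,0,0,0,0,1,0,0,0,0,0,0,1,0,0,0,0,0,0]';python3 -c "
from h import *
plan([.6551,-.155,.083],13.5)"
```

```text
time_s: 8.45
eef_pos: [0.6583, -0.1525, 0.1678]
eef_rot: [-0.553, 0.433, -0.438, 0.56]
ft_force: [0.2, -0.0, 0.1]
grip_width: 0.998
rot deg [-0.18  0.67 -0.42] units [-0.004  0.015 -0.009]
rot deg [ -1.06  -0.28 179.57] units [-0.023 -0.006  3.991]
t 8.45 pos [ 0.6583 -0.1525  0.1678] d mm [ -3.2  -2.5 -84.8] units [-0.0105 -0.0084 -0.2826] F [ 0.2  -0.01  0.09] grip 0.998 q [-0.29  0.49  0.96  0.01  1.68 -0.53]
```

```bash
python3 -m inch '[1,-0.0105,-0.0085,-0.02,0,0.015,-0.009,1,0,0,-0.05,0,0,0,1,0,0,-0.07,0,0,0,1,0,0,-0.06,0,0,0,1,0,0,-0.04,0,0,0,1,0,0,0,0,0,0,1,0,0,0,0,0,0,1,0,0,0,0,0,0]';python3 -c "
from h import *
plan([.6551,-.155,.083],13.5)
snap('scene','scene9');snap('top','top9')
i=np.clip(cv2.imread('pics/scene9.png')[110:230,220:320].astype(float)*1.5,0,255).astype(np.uint8)
cv2.imwrite('pics/d9.png',cv2.resize(i,None,fx=5,fy=5,interpolation=cv2.INTER_CUBIC))
"
```

```text
time_s: 9.25
eef_pos: [0.6558, -0.1506, 0.0963]
eef_rot: [-0.554, 0.435, -0.438, 0.558]
ft_force: [-0.4, 0.2, -1.0]
grip_width: 1.002
rot deg [-0.1   0.38 -0.28] units [-0.002  0.009 -0.006]
rot deg [-6.0000e-01 -1.6000e-01  1.7972e+02] units [-1.300e-02 -3.000e-03  3.994e+00]
t 9.25 pos [ 0.6558 -0.1506  0.0963] d mm [ -0.7  -4.4 -13.3] units [-0.0022 -0.0147 -0.0442] F [-0.39  0.24 -1.01] grip 1.002 q [-0.28  0.52  1.07  0.    1.55 -0.52]
```

View pics/d9.png

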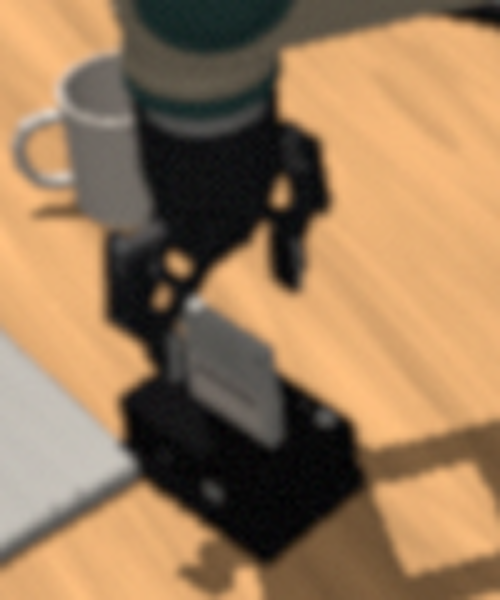

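View pics/top9.png

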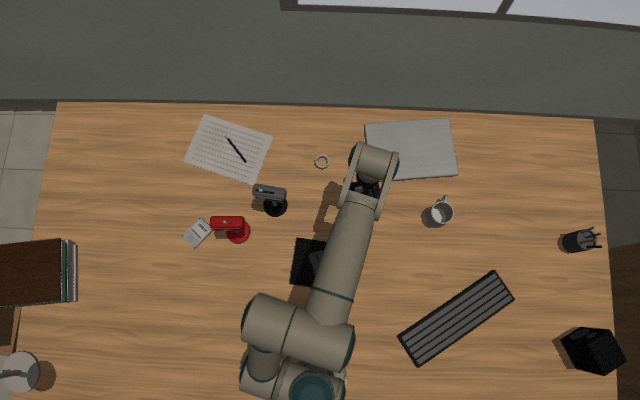

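```bash
python3 - <<'E'
from h import *
s=load('scene9'); R=Rn.from_quat([-0.554, 0.435, -0.438, 0.558]).as_matrix(); p=np.array([.6558,-.1506,.0963]);print(R.round(3))
i=cv2.imread('pics/d9.png')
def dot(P,c): q=((proj(s,P)-[220,110]+.5)*5).astype(int); cv2.circle(i,tuple(map(int,q)),3,c,-1)
for sg in(-1,1):
    for dz in(.013,.033): 
        for b in(-.011,.011): dot(p+[0,0,dz]+R[:,2]*.0425*sg+R[:,0]*b,(0,0,255) if dz<.02 else (0,255,0))
c=np.array([.6551,-.155]);a=np.radians(13.5);dx=np.array([np.cos(a),np.sin(a)]);dy=np.array([-dx[1],dx[0]])
for sx in(-1,1):
  for sy in(-1,1): dot([*(c+dx*.00475*sx+dy*.035*sy),.13],(255,0,0))
cv2.imwrite('pics/d9b.png',i)
E
```

```text
[[ 0.237  0.007  0.971]
 [-0.971  0.002  0.237]
 [-0.    -1.     0.007]]
```

View pics/d9b.png

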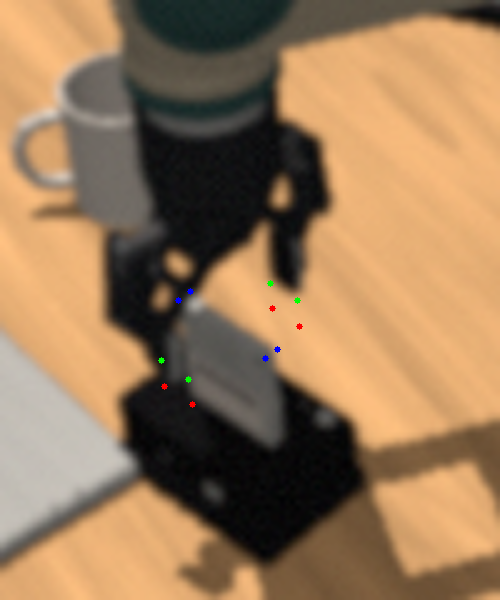

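```bash
python3 -m inch '[1,-0.002,-0.015,-0.02,0,0.008,-0.006,1,0,0,-0.015,0,0,0,1,0,0,-0.01,0,0,0,1,0,0,0,0,0,0,-1,0,0,0,0,0,0,-1,0,0,0,0,0,0,-1,0,0,0,0,0,0,-1,0,0,0,0,0,0]';python3 -c "
from h import *
plan([.6551,-.155,.082],13.5)"
```

```text
time_s: 10.15
eef_pos: [0.6561, -0.1561, 0.0837]
eef_rot: [-0.554, 0.437, -0.439, 0.556]
ft_force: [-0.1, -0.1, -0.8]
grip_width: 0.33
rot deg [-0.04  0.19  0.05] units [-0.001  0.004  0.001]
rot deg [ 3.0000e-01  6.0000e-02 -1.7995e+02] units [ 7.000e-03  1.000e-03 -3.999e+00]
t 10.15 pos [ 0.6561 -0.1561  0.0837] d mm [-1.   1.1 -1.7] units [-0.0032  0.0037 -0.0056] F [-0.06 -0.07 -0.78] grip 0.33 q [-0.29  0.54  1.07  0.    1.53 -0.52]
```

```bash
python3 -m inch '[-1,-0.003,0.003,-0.003,0,0.004,0,-1,0,0,0,0,0,0,-1,0,0,0,0,0,0,-1,0,0,0,0,0,0,-1,0,0,0,0,0,0,-1,0,0,0,0,0,0,-1,0,0,0,0,0,0,-1,0,0,0,0,0,0]';python3 -c "
from h import *
plan([.6551,-.155,.082],13.5)
snap('scene','scene10')
i=np.clip(cv2.imread('pics/scene10.png')[130:220,230:310].astype(float)*1.7,0,255).astype(np.uint8)
cv2.imwrite('pics/d10.png',cv2.resize(i,None,fx=7,fy=7,interpolation=cv2.INTER_CUBIC)[:600])
"
```

```text
time_s: 10.95
eef_pos: [0.6552, -0.1551, 0.083]
eef_rot: [-0.555, 0.438, -0.438, 0.555]
ft_force: [-0.6, -0.8, -0.1]
grip_width: 0.097
rot deg [-0.03  0.02  0.04] units [-0.001  0.     0.001]
rot deg [ 3.0000e-02  5.0000e-02 -1.7996e+02] units [ 1.000e-03  1.000e-03 -3.999e+00]
t 10.95 pos [ 0.6552 -0.1551  0.083 ] d mm [-0.1  0.1 -1. ] units [-0.0004  0.0003 -0.0034] F [-0.6  -0.75 -0.13] grip 0.097 q [-0.29  0.54  1.07  0.    1.53 -0.52]
```

View pics/d10.png

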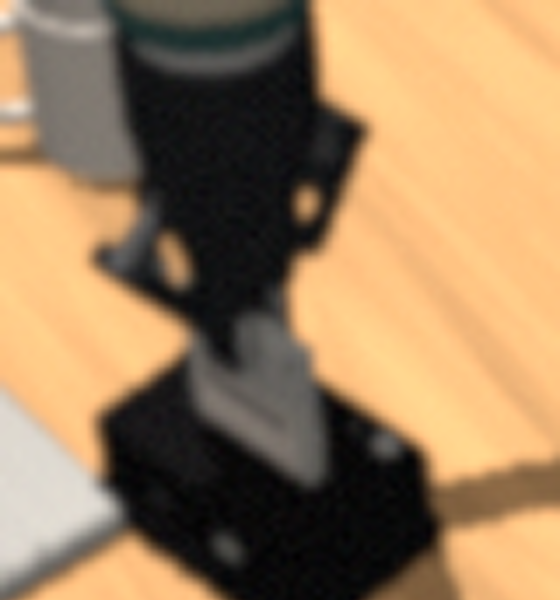

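```bash
python3 - <<'E'
from h import *
s=load('scene10');c=np.array([.6551,-.155]);a=np.radians(13.5);dx=np.array([np.cos(a),np.sin(a)]);dy=np.array([-dx[1],dx[0]])
for off in(.005,.013):
  for dyy in(-.011,.011):
    for z in(.092,.103,.113): print(off,dyy,z,((proj(s,[*(c+dx*off+dy*dyy),z])-[230,130])*7).round(0))
E
```

```text
0.005 -0.011 0.092 [225. 371.]
0.005 -0.011 0.103 [223. 352.]
0.005 -0.011 0.113 [221. 335.]
0.005 0.011 0.092 [262. 397.]
0.005 0.011 0.103 [260. 378.]
0.005 0.011 0.113 [258. 360.]
0.013 -0.011 0.092 [211. 381.]
0.013 -0.011 0.103 [209. 362.]
0.013 -0.011 0.113 [206. 345.]
0.013 0.011 0.092 [248. 407.]
0.013 0.011 0.103 [246. 388.]
0.013 0.011 0.113 [244. 371.]
```

```bash
python3 -m inch '[-1,0,0,0.02,0,0,0,-1,0,0,0.05,0,0,0,-1,0,0,0.07,0,0,0,-1,0,0,0.09,0,0,0,-1,0,0,0.09,0,0,0,-1,0,0,0.06,0,0,0,-1,0,0,0.03,0,0,0,-1,0,0,0,0,0,0]';python3 -c "
from h import *
plan([*w(.411,.2515),.198],-8.3); print('red',onz(load('top0'),228,223,.2))
snap('scene','scene11')
i=np.clip(cv2.imread('pics/scene11.png')[90:210,220:320].astype(float)*1.5,0,255).astype(np.uint8)
cv2.imwrite('pics/d11.png',cv2.resize(i,None,fx=5,fy=5,interpolation=cv2.INTER_CUBIC))
"
```

```text
time_s: 11.8
eef_pos: [0.6541, -0.1547, 0.217]
eef_rot: [-0.555, 0.437, -0.439, 0.556]
ft_force: [-0.3, 0.6, -0.9]
grip_width: 0.102
rot deg [  0.03   0.16 -21.76] units [ 0.001  0.003 -0.484]
rot deg [-2.2000e-01  5.0000e-02  1.5824e+02] units [-5.000e-03  1.000e-03  3.516e+00]
t 11.8 pos [ 0.6541 -0.1547  0.217 ] d mm [-211.1  344.2  -19. ] units [-0.7036  1.1475 -0.0633] F [-0.34  0.65 -0.92] grip 0.102 q [-0.29  0.48  0.88  0.    1.78 -0.52]
red [0.49746195 0.28913137 0.2       ]
```

View pics/d11.png

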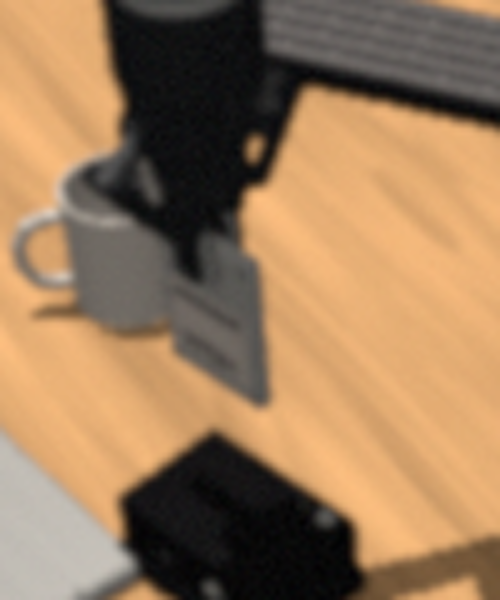

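```bash
python3 -m inch '[-1,-0.04,0.05,0.01,0,0,-0.05,-1,-0.08,0.1,0.01,0,0,-0.07,-1,-0.08,0.1,0,0,0,-0.07,-1,-0.08,0.11,0,0,0,-0.07,-1,-0.08,0.11,0,0,0,-0.07,-1,-0.07,0.11,0,0,0,-0.07,-1,-0.07,0.11,0,0,0,-0.05,-1,-0.05,0.08,0,0,0,0]';python3 -m inch '[-1,-0.03,0.05,0,0,0,0,-1,0,0.03,0,0,0,0,-1,0,0,0,0,0,0,-1,0,0,0,0,0,0,-1,0,0,0,0,0,0,-1,0,0,0,0,0,0,-1,0,0,0,0,0,0,-1,0,0,0,0,0,0]'; python3 -c "
from h import *
plan([*w(.411,.2515),.198],-8.3)"
```

```text
time_s: 12.65
eef_pos: [0.4781, 0.0807, 0.208]
eef_rot: [-0.467, 0.539, -0.528, 0.46]
ft_force: [0.2, 0.6, -0.8]
grip_width: 0.101
time_s: 13.45
eef_pos: [0.4671, 0.1053, 0.2035]
eef_rot: [-0.47, 0.54, -0.527, 0.458]
ft_force: [1.3, 0.5, -1.3]
grip_width: 0.096
rot deg [-0.18 -1.41 -0.33] units [-0.004 -0.031 -0.007]
rot deg [  2.21  -0.29 179.66] units [ 0.049 -0.006  3.992]
t 13.45 pos [0.4671 0.1053 0.2035] d mm [-24.1  84.2  -5.5] units [-0.0802  0.2808 -0.0184] F [ 1.27  0.45 -1.33] grip 0.096 q [ 0.14 -0.06  1.52  0.01  1.7   0.28]
```

```bash
python3 -m inch '[-1,-0.02,0.06,0,0,-0.015,-0.004,-1,-0.02,0.08,0,0,-0.015,-0.003,-1,-0.02,0.07,-0.005,0,0,0,-1,-0.015,0.04,-0.005,0,0,0,-1,0,0.02,0,0,0,0,-1,0,0,0,0,0,0,-1,0,0,0,0,0,0,-1,0,0,0,0,0,0]'; python3 -c "
from h import *
plan([*w(.411,.2515),.198],-8.3)
snap('scene','scene12');snap('top','top12')
i=np.clip(cv2.imread('pics/scene12.png')[120:300,290:440].astype(float)*1.5,0,255).astype(np.uint8)
cv2.imwrite('pics/d12.png',cv2.resize(i,None,fx=3.3,fy=3.3,interpolation=cv2.INTER_CUBIC))
"
```

```text
time_s: 14.25
eef_pos: [0.4451, 0.1862, 0.2005]
eef_rot: [-0.461, 0.536, -0.535, 0.462]
ft_force: [-1.1, 0.4, -1.5]
grip_width: 0.093
rot deg [-0.12  0.03  0.26] units [-0.003  0.001  0.006]
rot deg [ 5.0000e-02  2.0000e-01 -1.7974e+02] units [ 1.000e-03  4.000e-03 -3.994e+00]
t 14.25 pos [0.4451 0.1862 0.2005] d mm [-2.1  3.3 -2.5] units [-0.0071  0.0111 -0.0085] F [-1.11  0.44 -1.51] grip 0.093 q [ 0.32 -0.07  1.54  0.    1.67  0.47]
```

View pics/d12.png

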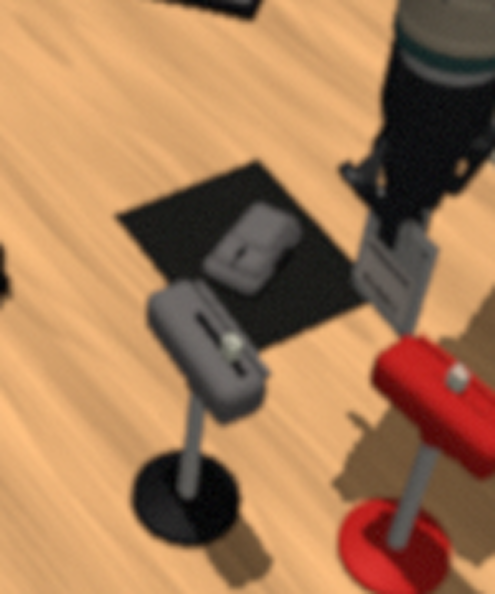

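View pics/top12.png

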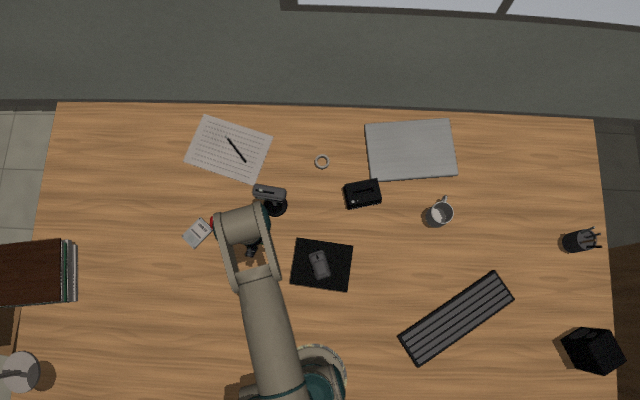

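```bash
python3 -m inch '[-1,-0.007,0.011,-0.004,0,0,0.006,-1,0,0,0,0,0,0,-1,0,0,0,0,0,0,-1,0,0,0,0,0,0,-1,0,0,0,0,0,0,-1,0,0,0,0,0,0,-1,0,0,0,0,0,0,-1,0,0,0,0,0,0]'; python3 -c "
from h import *
plan([*w(.411,.2515),.198],-8.3)
s=snap('scene','scene13')
e=ctrl.sense();p=e['eef_pos']
x0,y0,k=380,160,8
i=np.clip(cv2.imread('pics/scene13.png')[y0:y0+75,x0:x0+60].astype(float)*1.5,0,255).astype(np.uint8)
i=cv2.resize(i,None,fx=k,fy=k,interpolation=cv2.INTER_CUBIC)
cv2.imwrite('pics/d13a.png',i)
for z in(-.053,.047):
  for sy in(-1,1):
    q=[*(p[:2]+xc*.00475+yc*.035*sy),p[2]+z]; r=(proj(s,q)-[x0,y0]+.5)*k; print(r); cv2.circle(i,tuple(map(int,r)),3,(0,0,255),-1)
for z in(-.041,.009):
  for sy in(-1,1):
    q=[*(p[:2]+xc*.00475+yc*.029*sy),p[2]+z]; r=(proj(s,q)-[x0,y0]+.5)*k; cv2.circle(i,tuple(map(int,r)),3,(0,255,0),-1)
cv2.imwrite('pics/d13.png',i)
t=snap('top','top13'); print([proj(t,[*w(.5715,.2512+d),.2225]) for d in(0,.024)]); print(t['color'].mean(2)[186:197,252:276].astype(int))
"
```

```text
time_s: 15.15
eef_pos: [0.4431, 0.189, 0.1993]
eef_rot: [-0.462, 0.535, -0.535, 0.463]
ft_force: [0.2, 0.3, -0.7]
grip_width: 0.1
rot deg [-0.12  0.04  0.05] units [-0.003  0.001  0.001]
rot deg [ 7.0000e-02  1.9000e-01 -1.7995e+02] units [ 2.000e-03  4.000e-03 -3.999e+00]
t 15.15 pos [0.4431 0.189  0.1993] d mm [-0.1  0.5 -1.3] units [-0.0004  0.0016 -0.0045] F [ 0.17  0.31 -0.73] grip 0.1 q [ 0.33 -0.07  1.54  0.    1.67  0.47]
[139.9832609  369.54239924]
[270.56021037 521.01300068]
[193.74555202 147.52877884]
[337.36322486 301.02941484]
[array([267.21653478, 191.13337274]), array([259.92136612, 189.83601245])]
[[113  81  62  69  71  68  69  73  69  69  69  68  63  66  64  65  61  65
   66  70  65  89  96 117]
 [ 96  76  63  73  74  74  73  72  73  72  70  70  72  74  72  70  69  68
   65  67  64  59  58  64]
 [ 88  65  63  67  72  74  58  91  82  80  81  73  73  72  73  70  73  72
   71  75  72  74  70  66]
 [ 85  62  71  50  25  41  61 138 144 122  94  76  72  73  71  75  72  72
   72  72  73  69  72  74]
 [ 81  62  69  47  19  22  47 124 141 160 100  45  59  63  72  73  73  72
   74  77  71  73  74  73]
 [ 76  66  72  65  57  50  40  58  69  81  66  36  25  18  23  34  32  47
   58  62  73  71  75  72]
 [ 77  61  69  70  72  73  73  57  46  48  41  30  25  20  18  23  20  20
   22  23  23  29  58  73]
 [ 85  61  64  66  63  66  69  72  72  75  73  74  72  70  76  67  60  34
   17  17  15  22  67  71]
 [ 85  54  57  55  59  61  63  65  64  66  68  67  69  72  72  73  77  76
   74  77  74  65  76  81]
 [100  70  69  64  59  57  56  56  52  55  61  60  64  64  63  69  68  71
   74  73  77  77  77  77]
 [119  95  74  59  58  70  73  72  71  66  66  61  59  49  56  59  60  61
   62  64  67  70  71  74]]
```

View pics/d13.png

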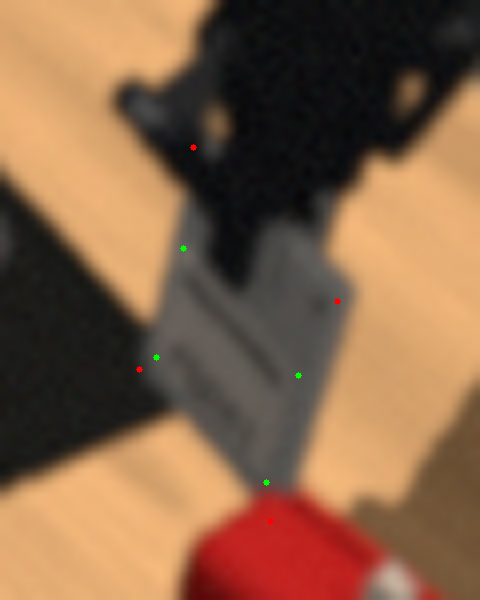

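```bash
python3 - <<'E'
import cv2,numpy as np
i=cv2.imread('pics/scene13.png')[175:228,390:432].astype(float)
i=np.clip((i-20)*2.3,0,255).astype(np.uint8)
cv2.imwrite('pics/d13c.png',cv2.resize(i,None,fx=11,fy=11,interpolation=cv2.INTER_CUBIC))
E
```

```text
(no output)
```

View pics/d13c.png

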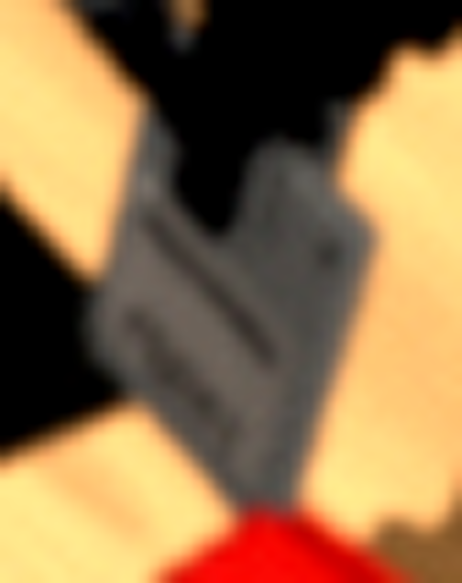

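```bash
cat > dp.py <<'E'
from h import *
from scipy.optimize import least_squares
import sys
n=sys.argv[1]
s=load(n); g=s['color'].astype(float)[:,:,0]  # red channel: wood bright
def cross(vals,th):
    for k in range(len(vals)-1):
        if (vals[k]-th)*(vals[k+1]-th)<0: return k+(th-vals[k])/(vals[k+1]-vals[k])
e=ctrl.sense();p=e['eef_pos']
def corners(v):
    c=np.array([v[0],v[1],v[2]]);a=np.radians(v[3]);r=np.radians(v[4]); 
    R=Rn.from_euler('z',a).as_matrix()@Rn.from_euler('x',r).as_matrix()
    f=lambda x,y,z: proj(s,c+R@np.array([x,y,z]))
    t=.00475
    return f(t,-.035,-.05),f(t,-.035,.05),f(t,.035,-.05),f(-t,.035,-.05),f(-t,.035,.05)
th=(75+150)/2
L=[];Rr=[];B=[]
bl0=np.array(eval(sys.argv[2])); tr0=np.array(eval(sys.argv[3]))
for r in range(int(bl0[1])-16,int(bl0[1])-6):
    k=cross(g[r,int(bl0[0])-6:int(bl0[0])+12],th)
    if k is not None: L.append((int(bl0[0])-6+k,r))
for r in range(int(tr0[1])+4,int(tr0[1])+20):
    row=g[r,int(tr0[0])-18:int(tr0[0])+8][::-1]; k=cross(row,th)
    if k is not None: Rr.append((int(tr0[0])+7-k,r))
for c in range(int(bl0[0])+5,int(bl0[0])+12):
    col=g[int(bl0[1])-2:int(bl0[1])+22,c]; k=cross(col,th)
    if k is not None: B.append((c,int(bl0[1])-2+k))
T=[tr0]
print('L',np.round(L,1).tolist());print('R',np.round(Rr,1).tolist());print('B',np.round(B,1).tolist())
def ld(q,a,b):
    d=(b-a)/np.linalg.norm(b-a); return (q[0]-a[0])*d[1]-(q[1]-a[1])*d[0]
def res(v):
    bl,tl,br,brb,trb=corners(v)
    o=[ld(q,bl,tl) for q in L]+[ld(q,brb,trb) for q in Rr]+[ld(q,bl,br) for q in B]+list((trb-tr0)*1.0)
    return np.array(o)
def full(u): return res([u[0],u[1],u[2],-8.3+u[3],0])
u=least_squares(full,[*p[:2],p[2]-.003,0],x_scale=[.01,.01,.01,3],loss='soft_l1',f_scale=.5)
u3=least_squares(lambda q:full([*q,0]),[*p[:2],p[2]-.003],x_scale=.01,loss='soft_l1',f_scale=.5)
for q in(u,u3): print('center',q.x.round(4),'cam xy',np.array([q.x[:2]@xc,q.x[:2]@yc]).round(4),'rms',np.sqrt((q.fun**2).mean()).round(2),'minus eef',(q.x[:3]-p).round(4))
E
python3 dp.py scene13 '[398.6,206.4]' '[423.8,196.4]'
```

```text
L [[400.8, 190.0], [400.6, 191.0], [400.4, 192.0], [400.2, 193.0], [392.6, 194.0], [393.6, 195.0], [394.6, 196.0], [395.5, 197.0], [396.5, 198.0]]
R [[423.2, 200.0], [422.9, 201.0], [422.7, 202.0], [422.4, 203.0], [422.0, 204.0], [421.7, 205.0], [421.4, 206.0], [421.1, 207.0], [420.7, 208.0], [420.4, 209.0], [420.0, 210.0], [419.6, 211.0], [419.2, 212.0], [418.9, 213.0], [418.7, 214.0], [418.4, 215.0]]
B [[403.0, 212.6], [404.0, 213.8], [405.0, 214.8], [406.0, 215.9], [407.0, 217.0], [408.0, 218.1], [409.0, 219.5]]
center [0.413  0.1665 0.1554 6.376 ] cam xy [0.3847 0.2244] rms 1.63 minus eef [-0.0301 -0.0225 -0.0439]
center [0.4459 0.1893 0.2004] cam xy [0.4139 0.2517] rms 1.72 minus eef [0.0027 0.0003 0.0011]
```

```bash
sed -i 's/^for r in range(int(bl0\[1\])-16,int(bl0\[1\])-6):/for r in range(int(bl0[1])-19,int(bl0[1])-12):/' dp.py; python3 dp.py scene13 '[398.6,206.4]' '[423.8,196.4]'
```

```text
L [[401.4, 187.0], [401.2, 188.0], [401.0, 189.0], [400.8, 190.0], [400.6, 191.0], [400.4, 192.0], [400.2, 193.0]]
R [[423.2, 200.0], [422.9, 201.0], [422.7, 202.0], [422.4, 203.0], [422.0, 204.0], [421.7, 205.0], [421.4, 206.0], [421.1, 207.0], [420.7, 208.0], [420.4, 209.0], [420.0, 210.0], [419.6, 211.0], [419.2, 212.0], [418.9, 213.0], [418.7, 214.0], [418.4, 215.0]]
B [[403.0, 212.6], [404.0, 213.8], [405.0, 214.8], [406.0, 215.9], [407.0, 217.0], [408.0, 218.1], [409.0, 219.5]]
center [0.4142 0.1686 0.1577 2.4669] cam xy [0.3855 0.2267] rms 0.14 minus eef [-0.0289 -0.0204 -0.0416]
center [0.4296 0.1791 0.1784] cam xy [0.3992 0.2393] rms 0.16 minus eef [-0.0136 -0.0099 -0.0209]
```

```bash
cat >> dp.py <<'E'
q=least_squares(lambda u:full([p[0],p[1],u[0],u[1]]),[p[2],0],x_scale=[.01,3]);print('fixxy z,dyaw',q.x,np.sqrt((q.fun**2).mean()))
for z in(-.003,0,.004,.008):
    q=least_squares(lambda u:full([u[0],u[1],p[2]+z,u[2]]),[p[0],p[1],0],x_scale=[.01,.01,3]);print('fix z',z,q.x[:2]-p[:2],np.array([q.x[:2]@xc,q.x[:2]@yc]),q.x[2],np.sqrt((q.fun**2).mean()))
q=least_squares(lambda u:res([u[0],u[1],p[2]-.003,-8.3+u[2],u[3]]),[p[0],p[1],0,0],x_scale=[.01,.01,3,3]);print('roll',q.x[:2]-p[:2],q.x[2:],np.sqrt((q.fun**2).mean()))
E
python3 dp.py scene13 '[398.6,206.4]' '[423.8,196.4]' | tail -6
```

```text
fixxy z,dyaw [ 0.19652546 -2.37143932] 0.29332247166446784
fix z -0.003 [-0.0001617  -0.00079983] [0.41113807 0.25022475] -1.7124759826826215 0.2175330011068137
fix z 0 [0.00207362 0.00072861] [0.41312934 0.25205987] -2.020009562198801 0.2284830518323779
fix z 0.004 [0.00505481 0.00276744] [0.41578498 0.25450769] -2.4271047715407303 0.24370883246351185
fix z 0.008 [0.00803687 0.00480729] [0.41844134 0.25695665] -2.830920132341294 0.25958356022899304
roll [-0.00042138 -0.00115666] [-1.67890786 -1.02089991] 0.1951433846039257
```

```bash
python3 -m inch '[-1,0,0.001,0,0,0,0,-1,0,0,0,0,0,0,-1,0,0,0,0,0,0,-1,0,0,0,0,0,0,-1,0,0,0,0,0,0,-1,0,0,0,0,0,0,-1,0,0,0,0,0,0,-1,0,0,0,0,0,0]'; python3 -c "
from h import *
s=snap('scene','scene14')
a,b=load('top0')['color'].astype(int),load('top13')['color'].astype(int)
for n,(x,y,w_,h) in dict(mug=(425,190,35,40),tape=(310,150,24,24),mouse=(305,245,28,38),spare=(180,216,30,34)).items():
    print(n,np.abs(a-b)[y:y+h,x:x+w_].mean().round(2))
e=ctrl.sense();print(e['dq'].round(4),e['eef_pos'],e['grip_width'],np.abs(s['color'].astype(int)-load('scene13')['color'])[170:230,385:435].mean())
"
```

```text
time_s: 16.05
eef_pos: [0.4431, 0.1894, 0.1993]
eef_rot: [-0.462, 0.535, -0.535, 0.463]
ft_force: [-1.1, -0.4, -2.1]
grip_width: 0.098
mug 2.08
tape 2.02
mouse 3.69
spare 1.92
[ 0.0008 -0.001   0.0004 -0.0027  0.0015 -0.0008] [0.44312812 0.18938584 0.1993114 ] 0.098068549686133 1.1093333333333333
```

View pics/scene14.png

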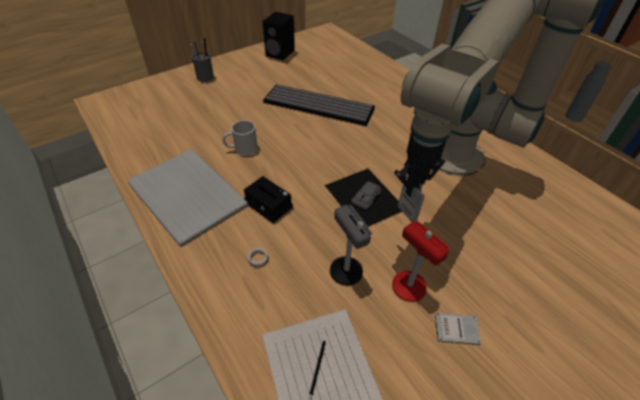

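The final view shows the drive hanging upright at about (411,200), facing the grey camera at (352,225). The dock at (268,198) is empty, and the mouse, tape, mug and spare drive are where they were. I'm handing it in now.

```bash
python3 -c "
from rig import ctrl
print(ctrl.hand_in())"
```

```text
the job is handed in; nothing more can be done
None
```

I slid the grey webcam's shutter open, took the drive out of the dock by its top end, and handed in at about 16 s while still holding it in front of the lens. No verdict is reported.

**Shutter:** My first push passed above the tab. The fingertips are about 20 mm higher than the reported tool position suggests, so I measured that in the pictures, went lower and pushed again. Afterwards both cameras showed the tab 23–24 mm from its start, and it stayed there when I backed off. I could not see the blade in front of the lens.

**Grip:** The fingers end at about 113–115 mm above the desk, measured with the drive in the dock. The label's top edge was at 92 mm, so the fingers are clear of it. The opening reading held at about 0.10 and I saw no slipping.

**Hold:**
- **Position:** the label is about 139 mm in front of the lens and about 1 mm off sideways.
- **Height:** the drive's centre is about 6 mm above the lens axis and the label's centre about 7 mm below it. I chose this compromise because "centred" could mean either one.
- **Stillness:** joint speeds were practically zero.

**What is less certain:** Fits to the last single picture put the drive's turn anywhere from −2.4° to +2.5° of square. With its position left free, the picture also fitted a spot 18–39 mm lower and 12–25 mm farther from the lens about as well. I trusted the fit that agrees with the measured arm pose.

**Other objects:** The top view showed no change at the mug, tape, mouse or spare drive.

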